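# Unclamp the make-up light and hold it up level

## Task

The pocket LED panel light for make-up is locked in the lever clamp of its low desk stand. Swing the clamp's lever fully open, then lift the light up out of the clamp, upright all the way, until its foot is at least 10 cm above the clamp, and hold it there in the gripper, still, level and facing the same way as before: the job finishes while the light is being held in the air, with the lever left open. Leave everything else on the dressing table standing where it is.

Things in the scene. Friction and masses are not known exactly. Their poses are not given: they have to be found in the camera images.
- clamp: Low desk stand with a drop-in lever clamp; does not shift. Origin: centre of its underside, on the table; z up; x the way the light faces. Steel base 130 mm across, 12 mm high; column; head block 66 mm in x, from y = -41 to +35 mm. Square socket open at the top: floor 52 mm, rim 62 mm above the table. The lever is on the -y side, its upright pivot at x = +14, y = -31 mm.
- clamp_lever (a joint): Angle of the aluminium clamp lever about its upright pivot, 0 to 1.65 rad. 0 = shut: it points along the clamp's +x and its cam nose blocks the light's plate from rising. Opens clockwise seen from above, in the level plane, until it points along the clamp's -y; the nose is off the plate from 1.1 rad. Stays where left (friction, 2 N at the tab). Starts at 0 to 0.12.
- lever_tab (a point): Centre of the black upright thumb tab at the lever's end, 58 mm from the pivot, 70 mm above the table. The tab is 22 mm along the lever, 10 mm thick across it, 24 mm high (58 to 82 mm above the table). With the lever shut it stands 28 mm clear of the head block, beyond its +x side.
- light: Pocket LED panel light, 0.13 to 0.27 kg, upright in the clamp, axes parallel to the clamp's. Origin: centre of the underside of its plate; x out of the pale lit face. Plate 44 x 44 x 11 mm, loose in the socket (1.5 mm play); 24 mm wide thumb screw; then the black housing, 24 mm thick (x), 86 mm wide (y), from 21 to 75 mm above the origin. Can be gripped across its thickness from above.
- tray: Bystander: heart-shaped glass mirror tray, about 185 mm long (point at +x) and 200 mm wide, 9 mm high, origin on the table, 81 mm from the point.
- tin: Bystander: aluminium tin with a screw-top lid, 62 mm across, 36 mm high, standing on the mirror tray; origin under its centre.
- brush_holder: Bystander: mint brush holder, a cup 72 mm across and 85 mm high with two brushes standing in it, 172 mm high in all; origin under its centre.
- brush: Bystander: slim wooden make-up brush, 150 mm long and 15 mm thick at the hair, lying on the table along its x axis; origin at the middle, on the table.
- compact: Bystander: closed black powder compact, a disc 62 mm across and 15 mm high; origin under its centre.
- lipstick: Bystander: lipstick standing upright, 22 mm across, 72 mm high; origin under its centre.
- perfume: Bystander: amber glass perfume bottle, 32 x 52 mm, 97 mm high with its cap; origin under its centre.
- bangles: Bystander: stack of six bangles, 71 mm across, 30 mm high; origin under its centre.
Not all that is in view belongs to the job. Of the things that look like the light, the middle-sized one is meant.

How it is judged (in metres and radians):
On the way, in this order (a step that is already met when the one before it is completed fails the run):
1. the lever is swung open while the light still sits in the clamp (value of joint clamp_lever above 1.25 rad and z of light in the frame of clamp below 0.06 m), for 0.1 s.
2. the light is lifted clear of the clamp, level, in the gripper (z of light in the frame of clamp above 0.145 m and angle between light's own z axis and vertical below 0.1 rad and angle between the x axis of light and the x axis of clamp, either way round below 0.35 rad and contact force between the fingers and light above 1 N and contact force between light and clamp below 0.1 N and value of joint clamp_lever above 1.25 rad), for 0.3 s.
At the end, for the whole second after the job is handed in: The light is held by the fingers with the underside of its plate at least 145 mm above the table (93 mm above where it sat), touching the clamp nowhere, within 0.10 rad of level and 0.35 rad of its first heading, still (under 0.03 m/s and 0.15 rad/s), and the lever stands open beyond 1.25 rad (all of step 2 and linear speed of light below 0.03 m/s and angular speed of light below 0.15 rad/s); the arm keeps its last pose, push and grip.
It fails at once if the light is tipped by more than 0.35 rad (angle between light's own z axis and vertical above 0.35 rad).
It fails at once if a bystander is moved by more than 30 mm or tipped over (distance of any of tray, tin, brush_holder, brush, compact, lipstick, perfume, bangles from where it was at the start of the episode above 0.03 m or angle between any of tray, tin, brush_holder, compact, lipstick, perfume, bangles's own z axis and vertical above 0.5 rad).
It also fails if it takes over 54 s, if anything falls off the work surface, if the arm or the gripper's body presses on something with over 40 N, if the wrist force passes 120 N, or if a joint passes its speed limit or range.

## Robot

A 6-joint arm with a two-finger parallel gripper is mounted at the origin on the work surface. World frame = base frame: x ahead of the robot, y to its left, z up, the work surface at z = 0. Lengths are in mm, angles in rad, forces in N, time in s.
With the tool pointing down it reaches from about 350 to 800 mm from the base axis. Payload 7.3 kg.
Tool frame: the origin (TCP) lies midway between the tips of the shut fingers; the grasp point (between the pads) lies 19 mm behind it (bot.grip_point_offset is the distance from the TCP to the grasp point, in mm); z points along the fingers, y is the line along which they close (so a half turn about z gives the same grasp; the last joint's range is limited). The gripper opens to 85 mm and grips with 20 to 120 N. Pads are 22 mm wide; open, the fingers measure 114 mm over their backs; the gripper's body (76 mm by 85 mm) begins 54 mm behind the grasp point. The pads swing forward as they close: fully open they stand 13 mm farther back than shut.
Start: joints at [-1.48, 0.342, 1.524, -0, 1.275, -0.146], TCP at [123.183, -510.363, 231.322] pointing down, gripper open.
Joint ranges: [-2.53, 2.53], [-0.77, 2.02], [0.04, 2.7], [-1, 4.14], [0.28, 2.66], [-3.11, 3.11]. Speed limits (rad/s): [2.57, 2.57, 3.14, 3.14, 3.14, 3.14].

## Interface

Orientations are given as a unit quaternion [w, x, y, z].
In Python, from cell import bot gives the robot as it stands. The module is installed in compiled form; this text tells all that it offers. Calls block until the motion is done:
- bot.move_ptp(position, orientation): joint-space move of the TCP to a pose.
- bot.servo_line(position, rot=None, vel=150, force_limit=None): straight line of the TCP; rot=None keeps the orientation; vel is the mean speed in mm/s. With force_limit (N) it stops when the force on the tool has changed by that much, and returns True; else False.
- bot.move_j(angles): joint-space move.
- bot.gripper_open() and bot.close(effort=None): open the fingers fully, or close them until they stop; effort is the grip in N (None keeps the last).
- bot.sleep(seconds).
- bot.solve_ik(position, orientation): joint angles nearest the present ones, or None.
- bot.snapshot(name): name is "scene" or "side" or "wrist"; returns a dict with "pixels" (420x560x3 uint8, red, green, blue), "fovy" (degrees; the focal length in pixels is half the picture's height over the tangent of half this angle, whatever the lens; pixels are square), "cx", "cy" (the principal point, pixels), "origin" and "rotation" of the camera in the world. Camera axes: x right, y down, z forward; pixel columns grow to the right and rows downward; lengths in mm; the calibration is good to about 2 mm. A picture is of the moment at which its call begins. There is no depth.
A pose or a line that the arm cannot do raises bot.PlanningError and nothing moves.
- bot.hand_in(): hands the job in; it is judged then, once.
Readings, each from a call of its own:
- bot.read_clock(): time.
- bot.read_joint_pos(): joint angles.
- bot.read_joint_vel(): joint speeds.
- bot.read_joint_torque(): joint torques, N m.
- bot.read_eef_pos(): TCP position.
- bot.read_eef_rot(): TCP orientation.
- bot.read_force(): force on the tool from outside, world axes, zero at the start.
- bot.read_torque(): the same for the moment, N m.
- bot.read_gripper_width(): finger opening in mm.
- bot.read_grasp_force(): force on a finger pad.
Only numpy, scipy, OpenCV 4.12 (cv2) and the standard library are available. Lean on these libraries where they do the work, as an engineer would, in place of code of your own. Each camera call takes 0.05 s, during which the arm holds its last target. There are 200 camera calls.

## Working session

There is one attempt and no reset: what is moved stays moved. The work goes in short steps, each a Python script; the robot and the scene stay as the last script left them, time stands still between calls to the robot, and variables do not carry over. Pictures are saved under pics/ and viewed, at most 10 in all, crops included, and the job is handed in when it is done.

```bash
mkdir -p pics
cat > h.py <<'E'
import numpy as np, cv2
from cell import bot
def snap(n,f=None):
    s=bot.snapshot(n)
    if f: cv2.imwrite(f'pics/{f}.png',s['pixels'][:,:,::-1])
    return s
def K(s): return s['pixels'].shape[0]/2/np.tan(np.radians(s['fovy'])/2)
def ray(s,p):
    f=K(s); d=np.array([(p[0]-s['cx'])/f,(p[1]-s['cy'])/f,1.]); d=np.array(s['rotation']).reshape(3,3)@d
    return np.array(s['origin'],float),d/np.linalg.norm(d)
def atz(s,p,z):
    o,d=ray(s,p); return o+d*(z-o[2])/d[2]
def tri(l):
    A=np.zeros((3,3));b=np.zeros(3);R=[ray(s,p) for s,p in l]
    for o,d in R:
        M=np.eye(3)-np.outer(d,d);A+=M;b+=M@o
    x=np.linalg.solve(A,b); return x,[np.linalg.norm(np.cross(x-o,d)) for o,d in R]
def proj(s,X):
    c=np.array(s['rotation']).reshape(3,3).T@(np.array(X,float)-s['origin']);return c[:2]/c[2]*K(s)+[s['cx'],s['cy']]
E
python3 - <<'E'
from h import *
import pickle
d={n:snap(n) for n in("scene","side","wrist")}
pickle.dump(d,open('v0.pkl','wb'))
a=[d[n]['pixels'][:,:,::-1] for n in d]
for n,i in zip(d,a): cv2.imwrite(f'pics/0{n}.png',cv2.resize(i,(800,600),interpolation=cv2.INTER_CUBIC)); print(n,d[n]['fovy'],d[n]['cx'],d[n]['cy'],np.round(d[n]['origin']),np.round(d[n]['rotation'],2).tolist())
print(bot.read_eef_rot(),bot.read_clock())
E
```

```text
scene 57.227799693091285 284.78219214117524 204.06493379416884 [943. 660. 876.] [-0.08, 0.24, 0.9, -0.35]
side 50.81124969154912 278.652582633574 212.33739386369948 [-121.  693.  695.] [0.18, -0.35, 0.8, -0.46]
wrist 70.8160960380718 279.3225316069134 207.24576863549004 [ 190. -493.  373.] [0.11, 0.78, -0.61, -0.09]
[-5.80400572e-04  9.92999275e-01  1.18119015e-01  3.17256866e-05] 0.15
```

View pics/0scene.png

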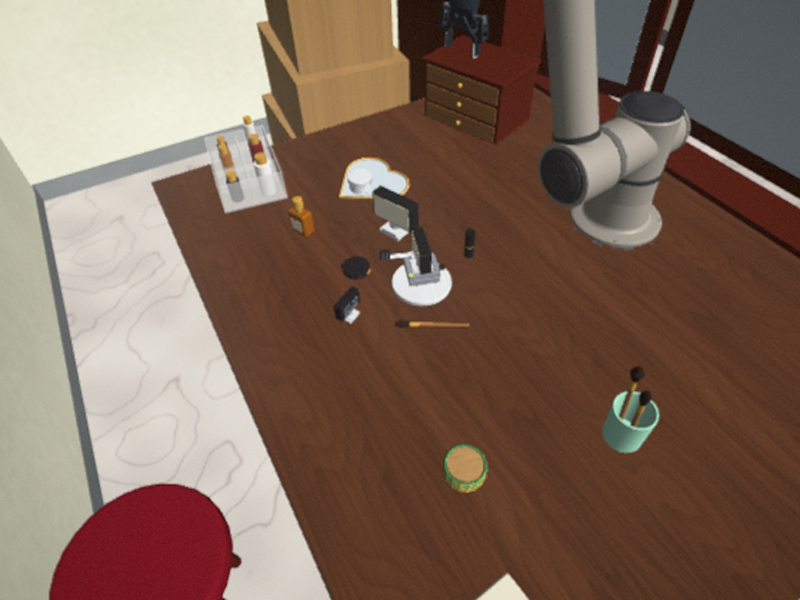

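View pics/0side.png

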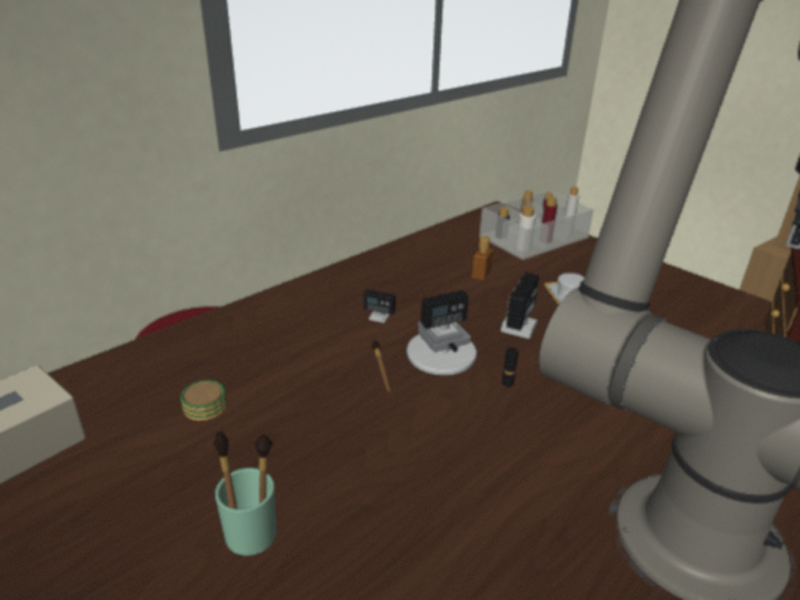

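Candidates for the light, in 800x600 scene pixels: the large one at (395,210) stands on a white foot. The middle one at (421,252) sits in the clamp on the round base (422,283). The small one at (347,304) also stands free. I choose the middle one in the clamp, and next I'll crop it close in both views and locate it.

Run:
```python
from h import *
import pickle
d=pickle.load(open('v0.pkl','rb'))
f=.7
P=lambda n,x,y:(d[n],(x*f,y*f))
print('base',tri([P('scene',422,283),P('side',441,352)]), atz(*P('scene',422,283),12),atz(*P('side',441,352),12))
for n,c in dict(large=(393,232),small=(350,314),compact=(356,267),lip=(469,254),perf=(301,230),brushtip=(400,323),brushend=(468,325),tray=(373,180)).items(): print(n,atz(*P('scene',*c),5).round())
a=d['scene']['pixels'][120:225,225:345,::-1];b=d['side']['pixels'][190:270,270:390,::-1]
im=np.vstack([cv2.resize(a,(0,0),fx=3.3,fy=3.3,interpolation=2),cv2.resize(b,(0,0),fx=3.3,fy=3.3,interpolation=2)[:250]])
w=cv2.resize(d['wrist']['pixels'][:,:,::-1],(400,300))
w=np.vstack([w,np.zeros((im.shape[0]-300,400,3),np.uint8)])
o=np.hstack([im,w]);o=cv2.resize(o,(0,0),fx=min(1,599/o.shape[0]),fy=min(1,599/o.shape[0]));cv2.imwrite('pics/1.png',o);print(o.shape)
```

```text
Traceback (most recent call last):
  File "h.py", line 14, in tri
    A=np.zeros((3,3));b=np.zeros(3);R=[ray(s,p) for s,p in l]
                                       ~~~^^^^^
  File "h.py", line 9, in ray
    f=K(s); d=np.array([(p[0]-s['cx'])/f,(p[1]-s['cy'])/f,1.]); d=np.array(s['rotation']).reshape(3,3)@d
                                                                  ~~~~~~~~~~~~~~~~~~~~~~~~~~~~~~~^^^^^
ValueError: cannot reshape array of size 4 into shape (3,3)
```

Rotation is a quaternion, so I'll fix the helper.

```bash
sed -i "s/np.array(s\['rotation'\]).reshape(3,3)/RM(s['rotation'])/; s/^from cell import bot/from cell import bot\nfrom scipy.spatial.transform import Rotation as R_\ndef RM(q): return R_.from_quat(np.roll(q,-1)).as_matrix()/" h.py
cat > a.py <<'E'
from h import *
import pickle
d=pickle.load(open('v0.pkl','rb'))
f=.7
P=lambda n,x,y:(d[n],(x*f,y*f))
print('base',tri([P('scene',422,283),P('side',441,352)]), atz(*P('scene',422,283),12),atz(*P('side',441,352),12))
for n,c in dict(large=(393,232),small=(350,314),compact=(356,267),lip=(469,254),perf=(301,230),brushtip=(400,323),brushend=(468,325),tray=(373,180)).items(): print(n,atz(*P('scene',*c),5).round())
a=d['scene']['pixels'][120:225,225:345,::-1];b=d['side']['pixels'][190:270,270:390,::-1]
im=np.vstack([cv2.resize(a,(0,0),fx=3.3,fy=3.3,interpolation=2),cv2.resize(b,(0,0),fx=3.3,fy=3.3,interpolation=2)[:250]])
w=cv2.resize(d['wrist']['pixels'][:,:,::-1],(400,300))
w=np.vstack([w,np.zeros((im.shape[0]-300,400,3),np.uint8)])
o=np.hstack([im,w]);o=cv2.resize(o,(0,0),fx=min(1,599/o.shape[0]),fy=min(1,599/o.shape[0]));cv2.imwrite('pics/1.png',o);print(o.shape)
print(RM(d['wrist']['rotation']).round(2).tolist(),bot.read_eef_pos(),RM(bot.read_eef_rot()).round(3).tolist())
E
python3 a.py
```

```text
base (array([517.14727357, -48.11986723,   3.40561189]), [np.float64(1.5603203893814204), np.float64(1.5603203893813313)]) [522.0561801  -39.18111234  12.        ] [509.95052139 -41.14307875  12.        ]
large [ 492. -224.    5.]
small [692. -46.   5.]
compact [ 620. -163.    5.]
lip [380. -68.   5.]
perf [ 678. -345.    5.]
brushtip [615.  28.   5.]
brushend [499. 104.   5.]
tray [ 437. -432.    5.]
(596, 796, 3)
[[0.24, -0.94, -0.27], [-0.97, -0.23, -0.06], [-0.0, 0.27, -0.96]] [ 123.18105189 -510.04150651  230.7864452 ] [[0.972, 0.235, -0.0], [0.235, -0.972, 0.001], [0.0, -0.001, -1.0]]
```

View pics/1.png

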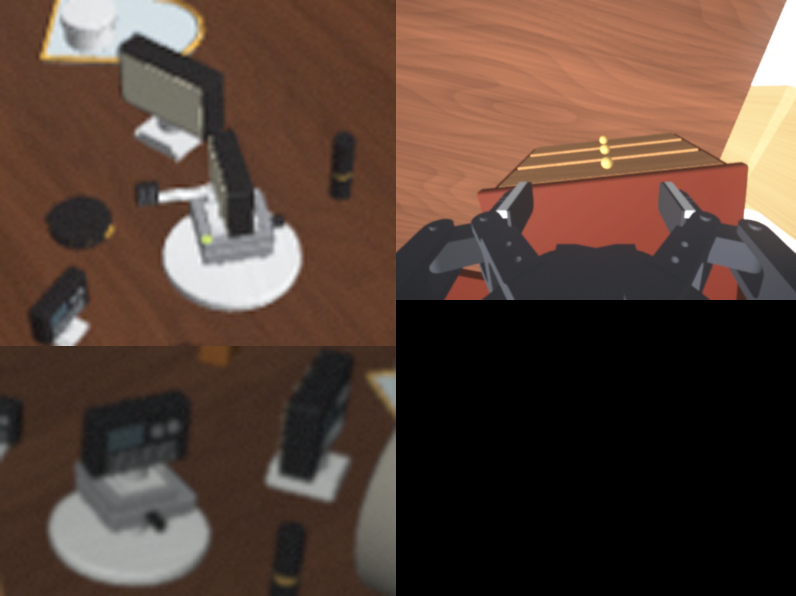

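The close crop confirms the choice. The middle light sits in the lever clamp with its pale face and the lever both pointing image-left, and the tab is at crop (147,193). Next I'll move the wrist camera over the clamp for two views.

```bash
python3 - <<'E'
from h import *
import pickle
p=bot.read_eef_pos(); q=bot.read_eef_rot()
bot.servo_line([p[0],p[1],340])
q=np.array([0,1,0,0.]) # tool x=+X
out=[]
for i,(x,y) in enumerate([(440,-110),(440,10)]):
    bot.move_ptp([x,y,340],q); s=snap('wrist',f'w{i}'); s['pixels_']=0; out.append(s)
pickle.dump(out,open('w.pkl','wb'))
cv2.imwrite('pics/w.png',np.hstack([cv2.resize(s['pixels'][:,:,::-1][:,:],(400,300)) for s in out]))
print(bot.read_clock(),bot.read_joint_pos())
E
cd pics; python3 -c "
import cv2
for i in (0,1): cv2.imwrite(f'W{i}.png',cv2.resize(cv2.imread(f'w{i}.png'),(800,600),interpolation=2))"
```

```text
3.525 [-1.52844100e-01  1.14858218e-01  1.52421469e+00 -5.00961529e-04
  1.50237858e+00  1.41832991e+00]
```

View pics/W0.png

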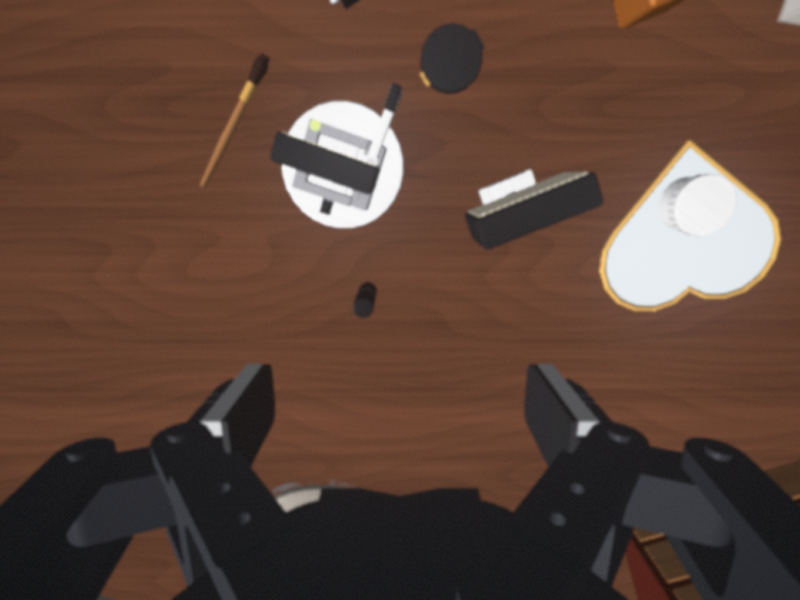

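View pics/W1.png

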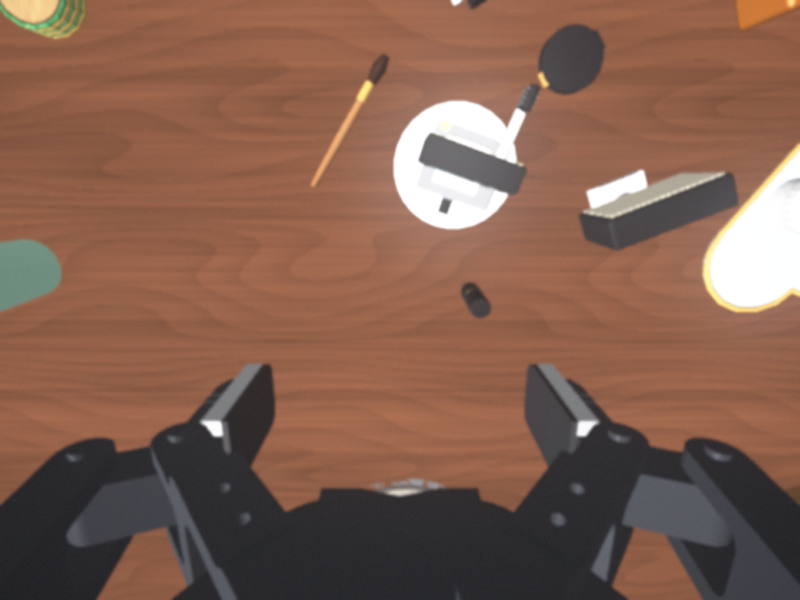

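The two wrist views show three lights. The clamp's base disc is at (342,164) and (454,165), the housing's black bar has corners near (278,132)-(381,165), and the tab is at (394,96) and (528,97). I'll triangulate from these.

```bash
cat > b.py <<'E'
from h import *
import pickle
w=pickle.load(open('w.pkl','rb')); d=pickle.load(open('v0.pkl','rb'))
for s in w: print(s['origin'])
T=lambda a,b:tri([(w[0],(a[0]*.7,a[1]*.7)),(w[1],(b[0]*.7,b[1]*.7))])
for n,a,b in [('base',(342,164),(454,165)),('c1',(278,132),(427,134)),('c2',(381,165),(525,165)),('c3',(372,192),(518,194)),('c4',(272,158),(420,163)),('tabtop',(396,86),(530,87)),
 ('lip',(366,285),(468,287)),('bigtopR',(597,173),(735,172)),('bigbackR',(602,205),(737,206)),('bigL',(485,247),(613,248))]:
    x,e=T(a,b); print(n,x.round(1),round(float(e[0]),1))
for i,s in enumerate(w):
    c=s['pixels'][35:175,170+80*i:310+80*i,::-1]; cv2.imwrite(f'pics/c{i}.png',c)
o=np.hstack([cv2.resize(cv2.imread(f'pics/c{i}.png'),(400,400),interpolation=2) for i in(0,1)]);cv2.imwrite('pics/c.png',o)
E
python3 b.py
```

```text
[ 508.51992446 -110.03540773  481.89358456]
[508.58654479  10.73997929 482.09718471]
base [521. -49.   6.] 0.3
c1 [542.5 -12.3 116.8] 0.6
c2 [517.9 -95.2 112. ] 0.2
c3 [495.5 -88.  123.6] 0.6
c4 [521.1  -6.8 120.6] 1.8
tabtop [ 586.6 -107.6   64.9] 0.1
lip [ 3.843e+02 -7.140e+01 -3.000e-01] 1.0
bigtopR [ 512.1 -283.2   98.1] 0.8
bigbackR [ 483.9 -290.9   98.7] 0.1
bigL [ 444.5 -191.1   88. ] 0.2
```

View pics/c.png

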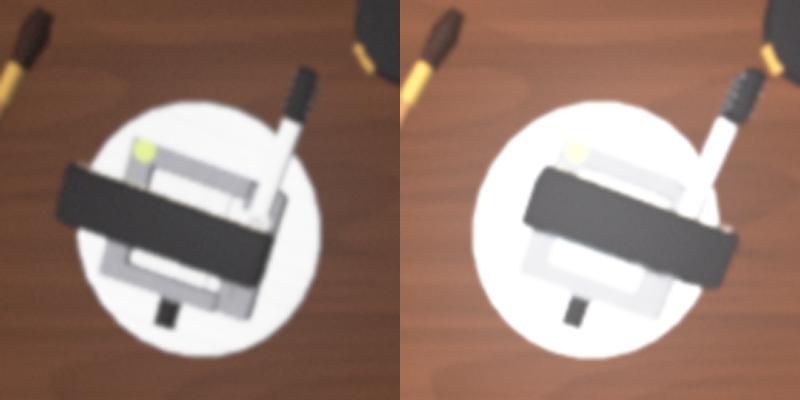

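```bash
cat > fit.py <<'E'
from h import *
import pickle
from scipy.optimize import least_squares
w=pickle.load(open('w.pkl','rb'))
H=dict(c1=(12,43,127),c2=(12,-43,127),c3=(-12,-43,127),c4=(-12,43,127),b1=(33,35,62),b2=(-33,35,62),b3=(-33,-41,62),b4=(33,-41,62),base=(0,0,12))
O=[dict(c1=(73,164),c2=(273,232),c3=(262,287),c4=(57,216),b1=(133,137),b2=(100,272),b3=(248,320),b4=(287,198),base=(198,228),tab=(307,71)),
   dict(c1=(548,167),c2=(737,237),c3=(718,290),c4=(525,222),b1=(565,139),b2=(522,272),b3=(662,318),base=(593,229),tab=(753,71))]
def pt(k,p):
    if k=='tab': X=np.array([14+69*np.cos(p[3]),-31-69*np.sin(p[3]),82])
    else: X=np.array(H[k],float)
    c,s=np.cos(p[2]),np.sin(p[2]); return [p[0]+c*X[0]-s*X[1],p[1]+s*X[0]+c*X[1],X[2]]
def res(p,show=False):
    r=[]
    for i in(0,1):
        for k,o in O[i].items():
            o=(np.array(o,float)-[400*i,0])/2.857+[170+80*i,35]; e=proj(w[i],pt(k,p))-o; r+=list(e)
            if show: print(i,k,e.round(1))
    return r
f=least_squares(res,[520,-49,-.29,.05],loss='soft_l1'); print(f.x); res(f.x,True)
E
python3 fit.py
```

```text
[ 5.18368193e+02 -5.02776949e+01 -3.27737985e-01  2.33671967e-02]
0 c1 [-2.5 -1.4]
0 c2 [0.3 0.6]
0 c3 [-2.2  1.6]
0 c4 [-2.   1.6]
0 b1 [ 0.2 -0.8]
0 b2 [-1.1  0.9]
0 b3 [-0.3  2.1]
0 b4 [ 1.  -2.5]
0 base [0.5 1.9]
0 tab [-0.1 -2.2]
1 c1 [-1.3 -2.2]
1 c2 [ 2.8 -0.8]
1 c3 [1.2 0.9]
1 c4 [-0.4 -0.2]
1 b1 [ 0.5 -1.2]
1 b2 [-1.2  1.1]
1 b3 [0.9 3.1]
1 base [1.5 1.8]
1 tab [ 1.8 -1.8]
```

The clamp fits at (518,-50) with yaw -0.33, lever shut. Next I'll push the lever open along its arc with shut fingers.

```bash
cat >> h.py <<'E'
C=np.array([518.4,-50.3]);YAW=-.328
def cl(x,y,z):
    c,s=np.cos(YAW),np.sin(YAW); return [C[0]+c*x-s*y,C[1]+s*x+c*y,z]
def down(phi): return np.array([0,np.cos(phi/2),np.sin(phi/2),0])
def lev(th,d,z,r=58):
    u=np.array([np.cos(th),-np.sin(th)]);n=np.array([np.sin(th),np.cos(th)])
    p=np.array([14,-31])+r*u+d*n; return cl(*p,z),down(YAW-th+np.pi)
E
python3 - <<'E'
from h import *
bot.close()
print(bot.read_gripper_width(),bot.read_force().round(1) if hasattr(bot.read_force(),'round') else bot.read_force())
p,q=lev(0,34,200); bot.move_ptp(p,q)
print(bot.read_joint_pos().round(2))
p,q=lev(0,34,66); print(bot.servo_line(p,vel=120,force_limit=10))
f0=np.array(bot.read_force())
for th in np.arange(0.0,1.61,.16):
    p,q=lev(th,19.5,66)
    hit=bot.servo_line(p,rot=q,vel=70,force_limit=15)
    print(round(th,2),hit,(np.array(bot.read_force())-f0).round(1),np.round(np.array(bot.read_eef_pos())-p,1))
    if hit: break
s=snap('scene'); c=s['pixels'][130:230,230:350,::-1]; w=snap('wrist')['pixels'][:,:,::-1]
cv2.imwrite('pics/d.png',np.hstack([cv2.resize(c,(400,333),interpolation=2),cv2.resize(w,(400,333))]))
print(bot.read_clock())
E
```

```text
0.01267112228246012 [-1.1 -0.3 -0.3]
[-0.25  0.49  1.38  0.    1.27 -1.49]
False
0.0 False [-0.1 -0.6  0.6] [-0.1 -0.7  0.3]
0.16 False [-0.4  0.   0.6] [ 0.  -0.1  0. ]
0.32 False [-0.8  0.1  1.1] [0.  0.2 0. ]
0.48 False [-0.1  0.5  0.1] [ 0.   0.2 -0. ]
0.64 False [-1.2  0.4 -0. ] [0.1 0.2 0.1]
0.8 False [-0.3 -0.3  0.4] [0.1 0.2 0.1]
0.96 False [-1.9 -0.4  0.4] [0.1 0.2 0.1]
1.12 False [-1.1  1.6  0.5] [0.2 0.1 0.1]
1.28 False [-0.8 -0.   0.5] [0.2 0.1 0.1]
1.44 False [-0.3  0.1  0.3] [0.2 0.1 0.1]
1.6 False [-0.4  0.  -1. ] [0.3 0.1 0.1]
11.5667
```

View pics/d.png

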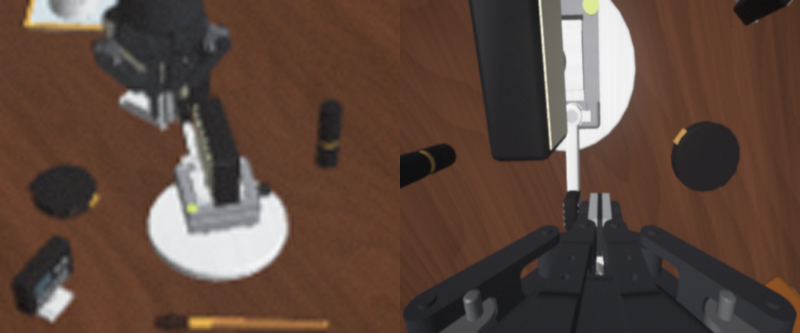

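The wrist view shows the lever (573,115)-(571,210) parallel to the tool, so it is open to about 1.55 rad. I'll give it a small extra push with a force limit, back off, and go above the light for a refining look.

Run:
```python
from h import *
import pickle
p,q=lev(1.6,16.5,66); print(bot.servo_line(p,rot=q,vel=30,force_limit=8), bot.read_force())
p,q=lev(1.6,40,66); bot.servo_line(p,rot=q,vel=120)
p,q=lev(1.6,40,240); bot.servo_line(p,vel=200)
bot.gripper_open()
p,q=cl(0,0,240),down(YAW+np.pi/2)
bot.move_ptp(p,q); print(bot.read_joint_pos().round(2))
s=snap('wrist'); pickle.dump(s,open('g.pkl','wb'))
cv2.imwrite('pics/e.png',cv2.resize(s['pixels'][:,:,::-1],(800,600),interpolation=2))
X=dict(c1=(12,43,127),c2=(12,-43,127),c3=(-12,-43,127),c4=(-12,43,127),b1=(33,35,62),b4=(33,-41,62),b3=(-33,-41,62),tab=(14-69*0.,-31-69,82))
for k,v in X.items(): print(k,(proj(s,cl(*v))/.7).round())
print(bot.read_clock())
```

```text
False [ 0.62123202 -1.48539829  0.07604145]
[-0.24  0.33  1.52 -0.    1.29  0.08]
c1 [420. 223.]
c2 [418. 356.]
c3 [382. 356.]
c4 [380. 223.]
b1 [444. 225.]
b4 [441. 320.]
b3 [359. 320.]
tab [417. 399.]
14.5167
```

View pics/e.png

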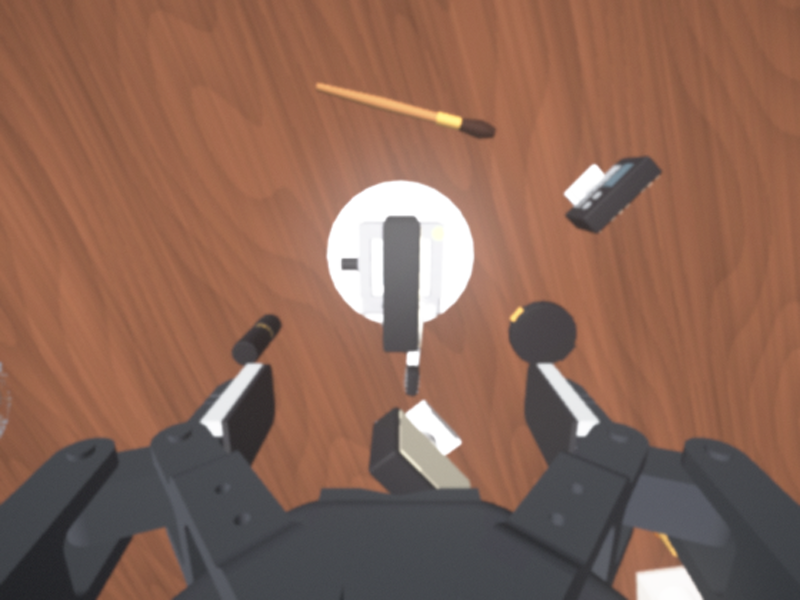

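The bar spans columns 385-418 and rows 216-352, within about 3 mm of the prediction. The tab at (412,393) matches a lever angle of about 1.6 rad, fully open. Now I'll grasp and lift.

Run:
```python
from h import *
q=down(YAW+np.pi/2)
bot.servo_line(cl(.7,2.5,150),rot=q,vel=120)
print(bot.servo_line(cl(.7,2.5,86),vel=80,force_limit=10),bot.read_eef_pos())
f0=np.array(bot.read_force())
bot.close(50); bot.sleep(.3)
print('w',bot.read_gripper_width(),bot.read_grasp_force(),(np.array(bot.read_force())-f0).round(1))
print(bot.servo_line(cl(.7,2.5,101),vel=25,force_limit=12),(np.array(bot.read_force())-f0).round(1),bot.read_clock())
```

```text
False [520.25719241 -48.23748582  86.44354553]
w 23.243657795732364 49.753705859184265 [-0.6  1.2  3.2]
False [-1.4  0.4 -3.1] 18.0
```

Run:
```python
from h import *
bot.servo_line(cl(.7,2.5,200),vel=50); bot.sleep(.8)
print(bot.read_eef_pos(),bot.read_gripper_width(),bot.read_grasp_force(),bot.read_force(),bot.read_clock())
a,b=snap('scene'),snap('side')
cv2.imwrite('pics/f.png',np.hstack([cv2.resize(a['pixels'][90:230,225:365,::-1],(400,400),interpolation=2),cv2.resize(b['pixels'][130:270,260:400,::-1],(400,400),interpolation=2)]))
```

```text
[519.87514226 -48.15081578 199.99564705] 23.639042362933544 49.06165838241577 [ 0.69169421  0.15400629 -2.65378252] 20.9333
```

View pics/f.png

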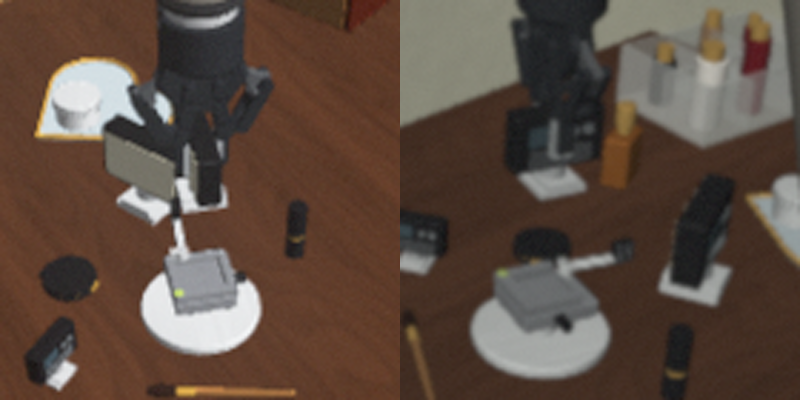

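The light is held upright with its plate well above the empty clamp at (200,280). The lever is open, pointing away at (177,225), and nothing else has moved. I'm handing it in.

```bash
python3 -c "
from h import *
print(bot.hand_in())"
```

```text
the job is handed in; nothing more can be done
None
```

The lever is open at about 1.6 rad, and I handed the job in with the light held upright and level about 11 cm above where it sat; the bystanders in the final picture stand where they were, and no verdict was returned.

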